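Build up a small test-sieve stack

ROBOT

A 6-joint arm with a two-finger parallel gripper is mounted at the origin on a cart in front of the work surface, level with it; the furniture and walls round the work are solid. World frame = base frame: x ahead of the robot, y to its left, z up, the work surface at z = 0. Lengths are in mm, angles in rad, forces in N, time in s.
With the tool pointing down it reaches from about 275 to 750 mm from the base axis. Payload 10.2 kg.
Tool frame: the origin (TCP) lies at the very end of the fingers, on their centre line; the grasp point (between the pads) lies 19 mm behind it; x points along the fingers, y is the direction in which the jaws open and shut, and the axes are right-handed (so a half turn about x gives the same grasp; the last joint's range is limited). The gripper opens to 85 mm and grips with 20 to 120 N. Pads are 22 mm wide; open, the fingers measure 114 mm over their backs; the gripper's body (76 mm by 85 mm) begins 54 mm behind the grasp point. The pads swing forward as they close: fully open they stand 13 mm farther back than shut.
Start: joints at [1.091, 0.313, 1.498, -0, 1.331, -0.223], TCP at [133.356, 507.787, 203.994] pointing down, gripper open.
Joint ranges: [-2.94, 2.94], [-0.97, 2.17], [0.19, 2.56], [-1.23, 4.37], [0.02, 3.11], [-2.88, 2.88]. Speed limits (rad/s): [2.39, 2.39, 3.01, 3.14, 3.14, 3.14].

INTERFACE

Orientations are given as a unit quaternion [w, x, y, z].
In Python, from rig import ctrl, viewer, order gives the robot as it stands. The module is installed in compiled form; this text tells all that it offers.
- The arm moves only by the tool carry_out, never from a script. Its argument "deltas" is a list of rows, each a list of 7 numbers: the gripper command: -1 is fully open, 1 is shut, values between are in proportion, then the shift along the tool's x, y, z in mm, then the turn, a rotation vector about the tool's x, y, z in degrees. A call has exactly 5 rows; each row is the pose to reach, as a shift and turn from the pose commanded when the call began, along the tool's axes at that moment; what a row does not reach only later rows make up. A row lasts 1/8 s, in which the tool goes at most 62.5 mm and 10.7 degrees, less where a joint would pass 70% of its speed; a pose out of reach is approached as far as the arm can. A call with a gripper value outside its range is refused whole. The fingers move at their own pace and stop on an object; "newtons" is the grip in N (left out, the last holds). Time passes only in rows, so rows that repeat a pose let the fingers close, or fill a call up. It gives the time, the measured TCP pose, the force and the opening at its end, in the units of the state.
- ctrl.sense(): the state, without advancing time (a new reading comes with each control period).
- viewer.capture(name): name is "scene" or "top"; returns the picture (400x640x3 uint8, red, green, blue); there is no depth.
- viewer.calibration(name): a dict with "fx", "fy", "cx", "cy" (pixels), "xyz" and "attitude" of the camera in the world. Camera axes: x right, y down, z forward; pixel columns grow to the right and rows downward; lengths in mm; the calibration is good to about 2 mm. A picture is of the moment at which its call begins. calibration takes no time and is no camera call.
- order.finish_job(): hands the job in, once; it reports no verdict.
The state is a dict: "time_s": time; "joints": joint angles; "dq": joint speeds; "tau": joint torques, N m; "eef_pos": TCP position; "ee_rot": TCP orientation; "force": force on the tool from outside, world axes, zero at the start; "wrist_torque": the same for the moment, N m; "grip_width": opening from 0.0 (shut) to 1.0 (fully open).
Only numpy, scipy, OpenCV 4.12 (cv2) and the standard library are available. Lean on these libraries where they do the work, as an engineer would, in place of code of your own. Each camera call takes 0.05 s, during which the arm holds its last target. There are 200 camera calls.

TASK

Build the sieve stack for the next grain-size run on the receiver pan, bottom to top in this order: the fine sieve first, then the medium one, then the coarse one, and the cover last. Seat each piece fully in the rim of the one below before adding the next, so that the finished stack stands straight and level. Leave the bench timer, the petri dish and the small tin where they are.

Things in the scene. Friction and masses are not known exactly. Their poses are not given: they have to be found in the camera images.
- receiver: Receiver pan: plain steel cup with a solid floor, no mesh, 60 mm outside diameter, 55 mm bore, on a fixed 90 x 90 mm grey square plinth on the worktop; it does not move. Its rim is 50 mm above the worktop. Origin: on the worktop under the pan's centre, z up. Fixed near by: a tall microscope at the right rear (beyond x = 0.52 m, right of y = -0.27 m).
- sieve_fine: Fine sieve: lowest of three round open steel frames, 32 mm high, mesh so fine it looks like a closed grey disc. Outside (grip here) 60 mm, bore 55 mm. Stands on an 8 mm tapered spigot (42 mm at the foot, 52 at the top) that drops into the bore of the piece below till the frame meets its rim. Origin: centre of the foot, z up. Seated, the origin is 42 mm above the receiver's. 70 to 140 g.
- sieve_medium: Medium sieve: round open steel frame of middle height, 42 mm, mesh of 7 mm pitch. Outside (grip here) 60 mm, bore 55 mm. Stands on an 8 mm tapered spigot (42 mm at the foot, 52 at the top) that drops into the bore of the piece below till the frame meets its rim. Origin: centre of the foot, z up. Seated, the origin is 24 mm above the fine sieve's. 80 to 170 g.
- sieve_coarse: Coarse sieve: tallest of three round open steel frames, 52 mm high, few wide openings of 17 mm pitch. Outside (grip here) 60 mm, bore 55 mm. Stands on an 8 mm tapered spigot (42 mm at the foot, 52 at the top) that drops into the bore of the piece below till the frame meets its rim. Origin: centre of the foot, z up. Seated, the origin is 34 mm above the medium sieve's. 95 to 200 g.
- cover: Cover: round steel lid, 60 mm across, with the same 8 mm tapered spigot below and an upright black knob, 24 mm in diameter, in the middle. Heights above the origin (centre of the foot's underside, z up): lid top 13 mm, thinner neck 13 to 18, knob 18 to 46. Grip the knob from above. Seated, the origin is 44 mm above the coarse sieve's. 85 to 170 g.
- timer: Bystander: flat off-white digital bench timer with three keys, 62 x 66 x 16 mm. Origin: centre of its underside.
- dish: Bystander: closed flat petri dish, 61 mm across, 15 mm high. Origin: centre of its underside.
- tin: Bystander: small light grey rectangular tin, 43 x 63 x 16 mm. Origin: centre of its underside.
Things that resemble listed ones, but are neither listed nor needed, are in the scene too. Leave any purple look-alike of the sieve_medium alone.

How it is judged:
By the outcome, as a careful person would: the job done as asked, in the order asked, and still so for the second after the job is handed in, with the robot touching nothing.
It also fails if it takes over 106 s, if anything falls off the work surface, if the arm or the gripper's body presses on something with over 40 N, if the wrist force passes 120 N, or if a joint passes its speed limit or range.

## Working session

There is one attempt and no reset: what is moved stays moved. The work goes in short steps, Python scripts to look and compute and a tool call to move; the robot and the scene stay as the last step left them, time stands still between calls to the robot, and variables do not carry over. Pictures are saved under pics/ and viewed, about 12 in all and at most 16, crops included, and the job is handed in when it is done.

Besides the shell and the picture viewer there is one more tool, called after "Request:" as a command line: name --pt "numbers of a row" for each row, then --argument value for the rest. carry_out: Moves the arm, as the interface text tells. Its arguments: {"type":"object","properties":{"deltas":{"type":"array"},"newtons":{"type":"number"}},"required":["deltas"]}

```bash
mkdir -p pics; ls; python3 - <<'E'
from rig import ctrl, viewer
import cv2,json
for n in("scene","top"):
    cv2.imwrite(f"pics/{n}0.png",cv2.cvtColor(viewer.capture(n),cv2.COLOR_RGB2BGR)); print(n,viewer.calibration(n))
print(ctrl.sense())
E
```

```text
pics
scene {'fx': 498.6444100776296, 'fy': 498.6444100776296, 'cx': 324.91969256669, 'cy': 202.78310426947664, 'xyz': array([-243.00464312, -942.13493285, 1051.11780881]), 'attitude': array([-0.39060628,  0.86001423, -0.29601597,  0.14204504])}
top {'fx': 489.2241604069301, 'fy': 489.2241604069301, 'cx': 318.29102489472837, 'cy': 194.44869056171083, 'xyz': array([ 267.0890038 ,  -50.40183139, 1494.80185138]), 'attitude': array([ 0.05130757, -0.69931261,  0.71141047, -0.04716523])}
{'time_s': 0.1, 'joints': array([ 1.09054630e+00,  3.13404206e-01,  1.49835818e+00,  2.91547612e-06,
        1.33098628e+00, -2.23383380e-01]), 'dq': array([ 0.00055358, -0.00181604, -0.00287949, -0.00132832, -0.00127052,
       -0.00071521]), 'tau': array([ 2.80106658e-03, -4.12905407e+01, -2.60143894e+01, -1.72844530e-04,
        3.01279761e-03,  2.36468014e-05]), 'eef_pos': array([133.25833655, 507.5420071 , 203.48822241]), 'ee_rot': array([ 0.70114096,  0.0901835 ,  0.70142452, -0.09095017]), 'force': array([ 1.20291856, -0.27916208,  0.02242623]), 'wrist_torque': array([ 0.02885766,  0.01401541, -0.0071725 ]), 'grip_width': 0.9938850132174671}
```

View pics/top0.png

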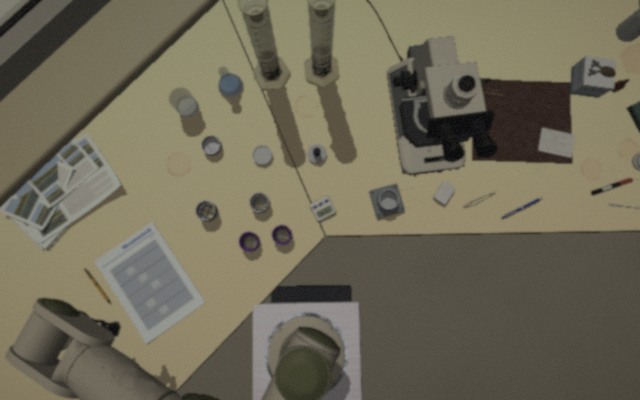

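View pics/scene0.png

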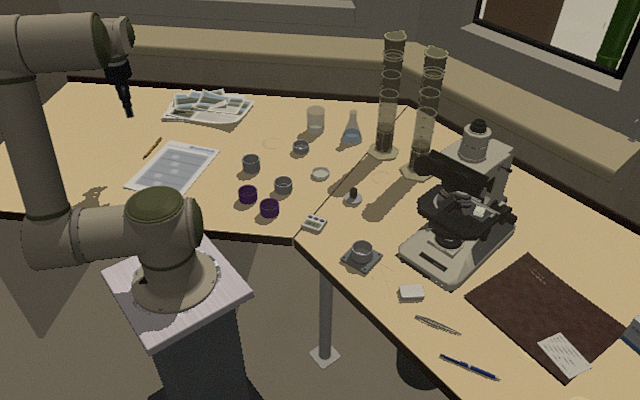

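The top view shows the receiver at (388,200), cover at (317,153), timer (322,208), dish (262,155), tin (444,192) and purple look-alikes at (250,242) and (282,235). The grey sieve candidates are at (212,146), (207,211) and (260,203). An enlarged crop should tell them apart.

```bash
cat > h.py <<'E'
from rig import ctrl, viewer
import cv2, numpy as np
from scipy.spatial.transform import Rotation as R
def rot(q): return R.from_quat(np.roll(q,-1))
def cap(n): return cv2.cvtColor(viewer.capture(n),cv2.COLOR_RGB2BGR)
def pix2w(n,u,v,z):
    c=viewer.calibration(n); d=rot(c["attitude"]).apply([(u-c["cx"])/c["fx"],(v-c["cy"])/c["fy"],1])
    return c["xyz"]+d*(z-c["xyz"][2])/d[2]
def w2pix(n,p):
    c=viewer.calibration(n); q=rot(c["attitude"]).inv().apply(np.array(p)-c["xyz"])
    return np.array([c["fx"]*q[0]/q[2]+c["cx"],c["fy"]*q[1]/q[2]+c["cy"]])
def crop(im,x,y,w,h,s): return cv2.resize(im[y:y+h,x:x+w],None,fx=s,fy=s,interpolation=cv2.INTER_CUBIC)
E
python3 - <<'E'
from h import *
t=cv2.imread("pics/top0.png"); s=cv2.imread("pics/scene0.png")
a=crop(t,190,130,160,60,5); b=crop(t,190,190,160,60,5)
cv2.imwrite("pics/c1.png",np.vstack([a,b])[:600])
cv2.imwrite("pics/c2.png",crop(s,230,130,160,115,5))
E
```

```text
(no output)
```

View pics/c1.png

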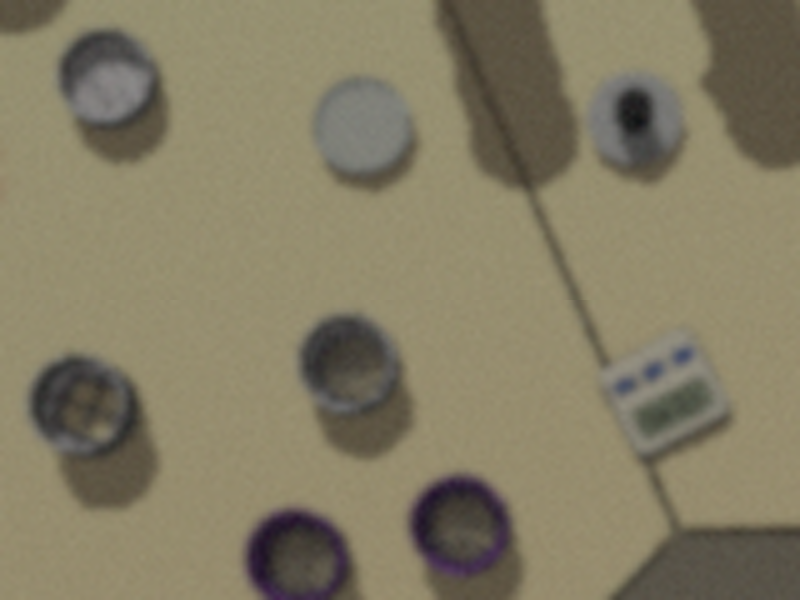

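View pics/c2.png

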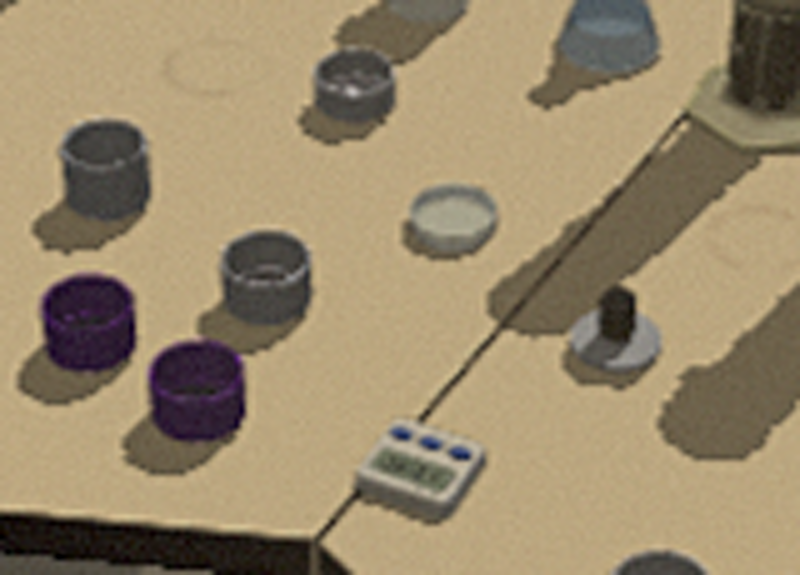

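Identification: fine = (212,146), closed pale disc and lowest frame. Coarse = (207,211), tallest, with a few wide openings. Medium = (260,203), grey and of middle height. The purple ones are decoys.

```bash
python3 - <<'E'
from h import *
t=cv2.imread("pics/top0.png"); s=cv2.imread("pics/scene0.png")
cv2.imwrite("pics/c3.png",np.hstack([crop(t,363,175,50,50,8),crop(s,335,230,50,50,8)]))
T=lambda x,y:(x/5-.4+190,y/5-.4+130)
S=lambda x,y:(x/5-.4+230,y/5-.4+130)
for n,a,b,z in[("fine",T(108,78),S(355,73),32),("medium",T(350,363),S(267,258),42),("coarse",T(83,404),S(105,147),52),("knob",T(634,103),S(617,293),46),("dish",T(363,125),S(454,213),15),("lid",T(635,122),S(616,340),13)]:
    print(n,pix2w("top",*a,z).round(1),pix2w("scene",*b,z).round(1))
print("timer",pix2w("top",*T(666,395),16).round(),"purple",pix2w("top",*T(460,526),42).round(),pix2w("top",*T(298,560),42).round())
print("tin",pix2w("top",444,192,16).round(),"cyl",pix2w("top",271,73,0).round(),pix2w("top",321,70,0).round())
print(rot(ctrl.sense()["ee_rot"]).as_matrix().round(2))
E
```

```text
fine [630.7 282.4  32. ] [628.1 279.8  32. ]
medium [450.6 132.5  42. ] [448.6 131.   42. ]
coarse [427.6 290.   52. ] [423.5 286.8  52. ]
knob [605.8 -40.1  46. ] [602.6 -38.3  46. ]
dish [602.2 127.9  15. ] [596.6 122.9  15. ]
lid [601.5 -40.3  13. ] [598.5 -44.5  13. ]
timer [431. -56.  16.] purple [352.  67.  42.] [334. 163.  42.]
tin [ 475. -427.   16.] cyl [872. 101.   0.] [879. -59.   0.]
[[-0.    0.25  0.97]
 [-0.    0.97 -0.25]
 [-1.   -0.   -0.  ]]
```

View pics/c3.png

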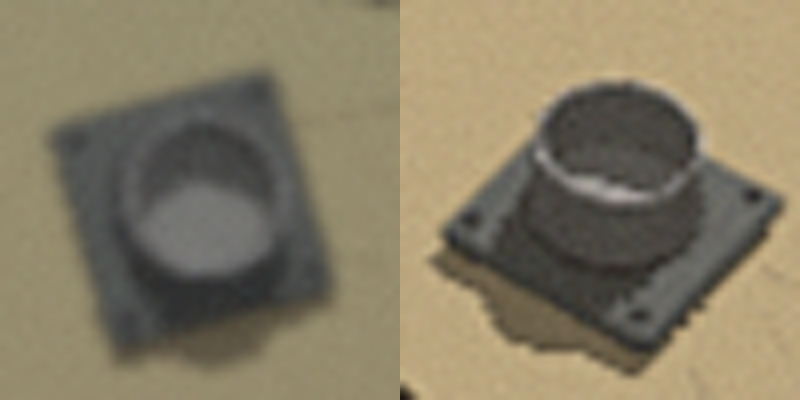

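```bash
cat >> h.py <<'E'
def go(p,z_first=None):
    s=ctrl.sense(); r=rot(s["ee_rot"]); d=r.inv().apply(np.array(p)-s["eef_pos"])
    print("tool delta",d.round(1),"tcp",s["eef_pos"].round(1),"to level rotvec deg",np.degrees((r.inv()*R.from_matrix([[0,0,1],[0,1,0],[-1,0,0]])).as_rotvec()).round(1))
E
python3 - <<'E'
from h import *
print(pix2w("top",388.2,199.3,50).round(1),pix2w("scene",362.1,247.3,50).round(1))
go((629.5,281,150))
print(pix2w("top",187,105,80).round(),pix2w("top",231,84,80).round())
E
```

```text
[ 451.6 -251.3   50. ] [ 449.2 -254.6   50. ]
tool delta [ 53.5 -93.  537.5] tcp [133.3 507.5 203.5] to level rotvec deg [-14.7  -0.    0.1]
[744. 346.  80.] [807. 214.  80.]
```

Request:
carry_out --pt "-1 0 -93 537 -14.7 0 0" --pt "-1 0 -93 537 -14.7 0 0" --pt "-1 0 -93 537 -14.7 0 0" --pt "-1 0 -93 537 -14.7 0 0" --pt "-1 0 -93 537 -14.7 0 0" --newtons 50

```text
time_s: 0.72
eef_pos: [413.0, 379.9, 203.8]
ee_rot: [0.707, 0.0, 0.707, -0.0]
force: [0.6, 1.2, 0.4]
grip_width: 0.999
```

```bash
python3 -c "
from h import *
go((629.5,281,150))"
```

```text
tool delta [ 53.7 -98.8 216.6] tcp [413.  379.9 203.8] to level rotvec deg [-0. -0.  0.]
```

Request:
carry_out --pt "-1 54 -97 212 0 0 0" --pt "-1 54 -97 212 0 0 0" --pt "-1 54 -97 212 0 0 0" --pt "-1 54 -97 212 0 0 0" --pt "-1 54 -97 212 0 0 0"

```text
time_s: 1.35
eef_pos: [625.0, 281.4, 147.0]
ee_rot: [0.706, 0.001, 0.708, -0.002]
force: [-0.2, 0.6, 0.1]
grip_width: 1.002
```

```bash
python3 - <<'E'
from h import *
go((629.5,281,4))
s=cap("scene");t=cap("top")
cv2.imwrite("pics/p1.png",np.hstack([crop(s,270,90,66,100,6),crop(t,180,110,66,100,6)]))
E
```

```text
tool delta [143.   -0.2   5. ] tcp [625.  281.4 147. ] to level rotvec deg [-0.2 -0.2  0.1]
```

View pics/p1.png

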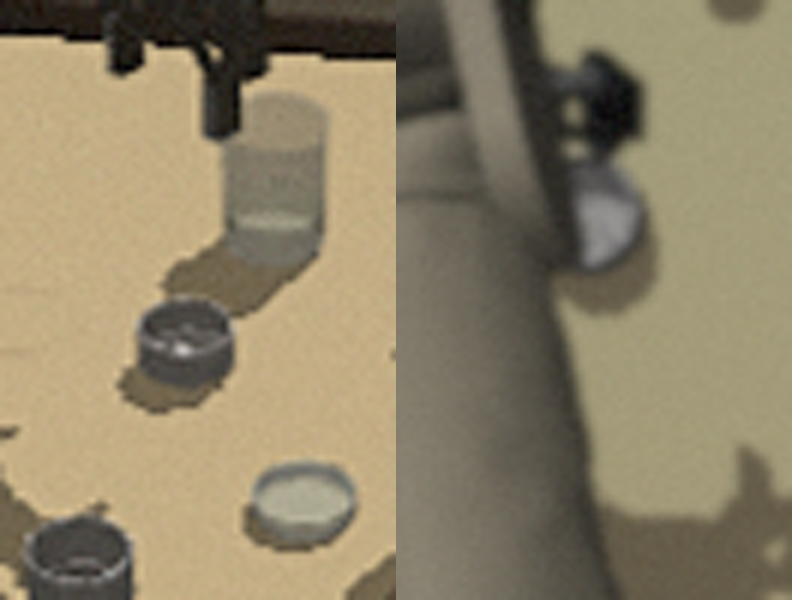

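The fine sieve's rim is at about (185,325) in the scene crop, with the open fingers above and behind it. The path down is clear.

Request:
carry_out --pt "-1 50 0 0 0 0 0" --pt "-1 100 0 0 0 0 0" --pt "-1 140 0 0 0 0 0" --pt "-1 140 0 0 0 0 0" --pt "-1 140 0 0 0 0 0"

```text
time_s: 2.08
eef_pos: [624.1, 284.9, 12.7]
ee_rot: [0.708, 0.0, 0.706, 0.001]
force: [0.4, -0.1, 1.0]
grip_width: 0.999
```

```bash
python3 - <<'E'
from h import *
go((629.5,281,4)); print(ctrl.sense()["force"])
s=cap("scene");t=cap("top")
cv2.imwrite("pics/p2.png",np.hstack([crop(s,270,120,66,66,6),crop(t,180,120,66,66,6)]))
E
```

```text
tool delta [ 8.7 -4.   5.4] tcp [624.1 284.9  12.7] to level rotvec deg [ 0.   0.2 -0.1]
[ 0.42894301 -0.0691447   0.95593542]
```

View pics/p2.png

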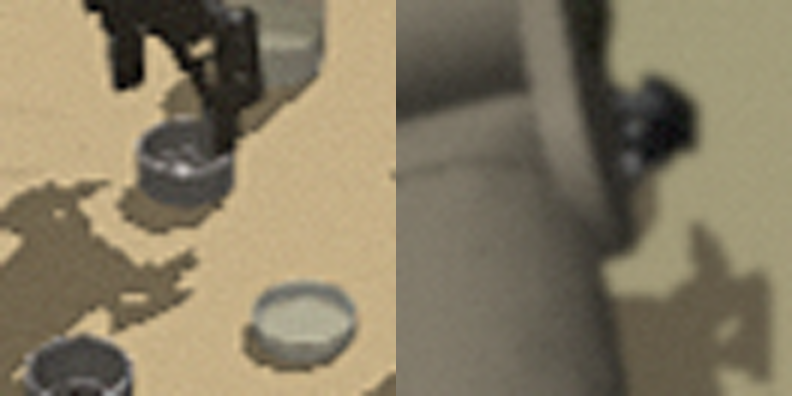

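```bash
python3 - <<'E'
from h import *
go((629.5,281,4))
x,y,z=ctrl.sense()["eef_pos"]
for dy in(-42.5,-57,42.5,57):
  for dz in(0,13): print(dy,dz,(w2pix("scene",(x,y+dy,z+dz))-[270,120])*6)
for p in[(629.5,281,32),(629.5,251,32),(629.5,311,32),(599,281,32),(659,281,32)]: print(p,(w2pix("scene",p)-[270,120])*6)
E
```

```text
tool delta [ 8.8 -3.7  5.1] tcp [624.4 284.7  12.8] to level rotvec deg [ 0.   0.2 -0.1]
-42.5 0 [216.35605694 202.54949242]
-42.5 13 [216.10068125 184.6221846 ]
-57 0 [230.9305999  213.80697369]
-57 13 [230.74401037 195.84748281]
42.5 0 [133.63732097 138.65694888]
42.5 13 [133.00424563 120.92203403]
57 0 [119.97335268 128.102802  ]
57 13 [119.27996463 110.40126067]
(629.5, 281, 32) [184.27308813 143.55430208]
(629.5, 251, 32) [214.04983196 166.21575931]
(629.5, 311, 32) [155.07379629 121.3323121 ]
(599, 281, 32) [143.02464415 161.02737773]
(659, 281, 32) [223.54186369 126.91982524]
```

```bash
python3 - <<'E'
from h import *
for dy in(-50,50):
  for dz in(0,13,30): print(dy,dz,(w2pix("scene",(625,281.4+dy,147+dz))-[270,90])*6)
for z in (20,60,100): print(pix2w("top",224,140,z).round())
s=cap("scene"); print(ctrl.sense()["eef_pos"])
cv2.imwrite("pics/p3.png",crop(s,270,110,66,66,9))
for dy in(-42.5,-57,42.5,57):
  for dz in(13,): print(dy,dz,(w2pix("scene",ctrl.sense()["eef_pos"]+[0,dy,dz])-[270,110])*9)
E
```

```text
-50 0 [225.87324217 196.50574606]
-50 13 [225.65167871 176.64100746]
-50 30 [225.35854478 150.35946863]
50 0 [123.51555368 123.92794076]
50 13 [122.80224211 104.37848904]
50 30 [121.85888414  78.52424581]
[649. 246.  20.]
[639. 238.  60.]
[629. 230. 100.]
[624.21316614 284.52451896  12.32461297]
-42.5 13 [324.0997295  368.16276129]
-57 13 [346.06289009 385.00540822]
42.5 13 [199.46519056 272.58564588]
57 13 [178.8803925  256.80000864]
```

View pics/p3.png

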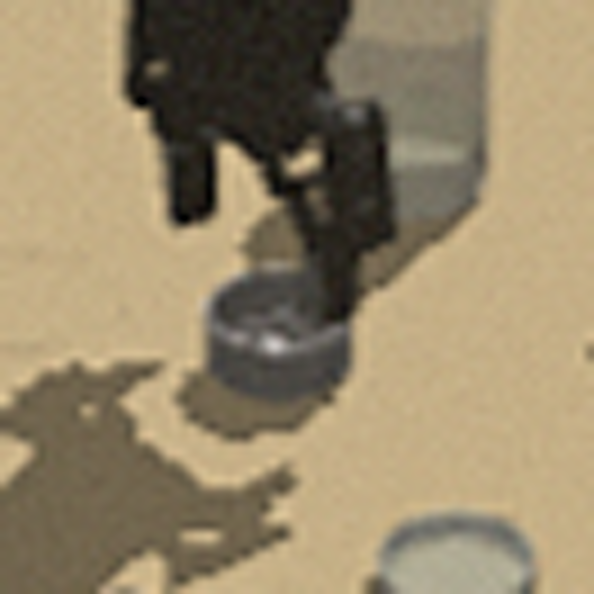

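The ring is where I measured it, but the open fingertips at (335,320) and (190,220) look about 20 mm higher than expected. I'll close gently here as a test: grip width will show whether the pads reach the ring.

Request:
carry_out --pt "0.1 0 0 5 0 0 0" --pt "0.1 0 0 5 0 0 0" --pt "0.4 0 0 5 0 0 0" --pt "0.4 0 0 5 0 0 0" --pt "0.4 0 0 5 0 0 0" --newtons 20

```text
time_s: 2.85
eef_pos: [628.3, 284.0, 10.0]
ee_rot: [0.707, 0.0, 0.707, -0.0]
force: [-0.2, 0.5, -0.6]
grip_width: 0.3
```

```bash
python3 - <<'E'
from h import *
go((629.5,281,4));print(ctrl.sense()["force"],w2pix("scene",(133.3,507.5,203.5)),w2pix("scene",(133.3,507.5,217)))
cv2.imwrite("pics/p4.png",crop(cap("scene"),270,110,66,66,9))
E
```

```text
tool delta [ 6.  -3.   1.2] tcp [628.3 284.   10. ] to level rotvec deg [-0. -0.  0.]
[-0.21531336  0.4625621  -0.60414942] [131.57658282 120.29684908] [130.54904757 116.60761404]
```

View pics/p4.png

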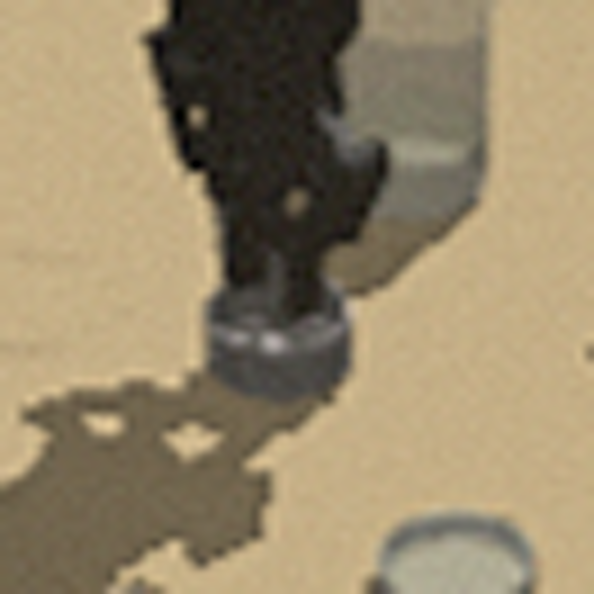

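The fingers closed to 0.3 in the air above the rim, with tips around (305,310). So the visible fingertips sit roughly 20 mm or more behind the reported TCP. I'll reopen, go lower in steps and watch the force.

Request:
carry_out --pt "-1 -12 -3 1 0 0 0" --pt "-1 -12 -3 1 0 0 0" --pt "-1 -12 -3 1 0 0 0" --pt "-1 -12 -3 1 0 0 0" --pt "-1 0 -3 1 0 0 0"

```text
time_s: 3.52
eef_pos: [629.8, 281.2, 10.2]
ee_rot: [0.708, 0.0, 0.707, 0.0]
force: [-0.1, -0.3, 0.8]
grip_width: 1.004
```

Request:
carry_out --pt "-1 4 0 0 0 0 0" --pt "-1 8 0 0 0 0 0" --pt "-1 12 0 0 0 0 0" --pt "-1 16 0 0 0 0 0" --pt "-1 16 0 0 0 0 0"

```text
time_s: 4.15
eef_pos: [629.2, 281.0, -6.3]
ee_rot: [0.707, 0.0, 0.707, -0.0]
force: [-0.2, -0.6, -0.5]
grip_width: 0.996
```

```bash
python3 - <<'E'
from h import *
go((629.4,281.1,4));print(ctrl.sense()["force"])
for y,x in((507-48,133-12),(507+48,133+12)):
  for z in(204,217,240): print(w2pix("scene",(x,y,z)))
a=crop(cap("scene"),270,110,66,66,6);b=crop(cv2.imread("pics/scene0.png"),95,60,66,66,6)
cv2.imwrite("pics/p5.png",np.hstack([a,b]))
E
```

```text
tool delta [-10.3   0.1   0.2] tcp [629.2 281.   -6.3] to level rotvec deg [-0. -0.  0.]
[-0.21039946 -0.598367   -0.5404075 ]
[133.82262415 128.00701113]
[132.82349697 124.4178193 ]
[131.0285438  117.96976002]
[129.29229035 112.83272809]
[128.31131573 109.31455881]
[126.55011239 102.99817576]
```

View pics/p5.png

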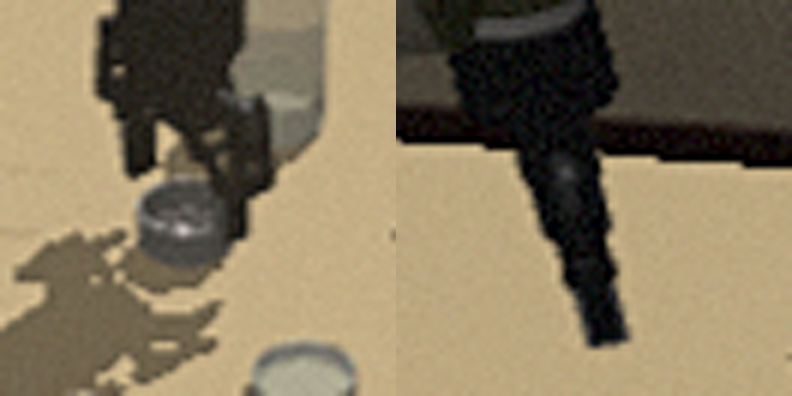

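The right finger now stands outside the ring, with its tip at (235,238). The start picture shows the same offset, so it is constant: open tips about 35 mm behind the reported TCP. I'll go 13 mm lower and close.

Request:
carry_out --pt "-1 5 0 0 0 0 0" --pt "-1 9 0 0 0 0 0" --pt "-1 13 0 0 0 0 0" --pt "-1 13 0 0 0 0 0" --pt "0.8 13 0 0 0 0 0"

```text
time_s: 4.82
eef_pos: [629.4, 281.0, -18.9]
ee_rot: [0.707, 0.0, 0.707, -0.0]
force: [0.1, -0.5, -0.1]
grip_width: 0.819
```

Request:
carry_out --pt "0.8 0 0 0 0 0 0" --pt "0.8 0 0 0 0 0 0" --pt "0.8 0 0 0 0 0 0" --pt "0.8 0 0 0 0 0 0" --pt "0.8 0 0 0 0 0 0" --newtons 40

```text
time_s: 5.45
eef_pos: [629.8, 281.2, -18.2]
ee_rot: [0.708, 0.0, 0.707, 0.0]
force: [-0.5, 0.5, 5.4]
grip_width: 0.689
```

Request:
carry_out --pt "0.8 -30 0 0 0 0 0" --pt "0.8 -80 0 0 0 0 0" --pt "0.8 -120 -20 -7 0 0 0" --pt "0.8 -120 -80 -27 0 0 0" --pt "0.8 -120 -140 -47 0 0 0"

```text
time_s: 6.08
eef_pos: [581.7, 141.1, 100.7]
ee_rot: [0.707, -0.0, 0.707, 0.0]
force: [0.9, -1.4, -1.1]
grip_width: 0.687
```

Request:
carry_out --pt "0.8 0 -58 -20 0 0 0" --pt "0.8 0 -116 -39 0 0 0" --pt "0.8 0 -174 -58 0 0 0" --pt "0.8 0 -232 -77 0 0 0" --pt "0.8 0 -290 -96 0 0 0"

```text
time_s: 6.7
eef_pos: [485.6, -149.1, 100.8]
ee_rot: [0.707, 0.0, 0.707, 0.0]
force: [0.5, -0.0, -1.3]
grip_width: 0.686
```

Request:
carry_out --pt "0.8 0 -55 -20 0 0 0" --pt "0.8 0 -100 -34 0 0 0" --pt "0.8 0 -104 -36 0 0 0" --pt "0.8 0 -104 -36 0 0 0" --pt "0.8 0 -104 -36 0 0 0"

```text
time_s: 7.32
eef_pos: [451.0, -250.4, 100.9]
ee_rot: [0.707, -0.0, 0.707, 0.001]
force: [0.6, 1.1, -1.1]
grip_width: 0.688
```

```bash
python3 - <<'E'
from h import *
go((450.4,-253,100));print(ctrl.sense()["force"],ctrl.sense()["joints"].round(2))
a=crop(cap("scene"),310,170,90,110,5);b=crop(cap("top"),340,150,70,110,5)
cv2.imwrite("pics/p6.png",np.hstack([a,b]))
E
```

```text
tool delta [ 0.9 -2.6 -0.6] tcp [ 451.  -250.4  100.9] to level rotvec deg [ 0.1 -0.  -0. ]
[ 0.56737601  1.13070388 -1.09256231] [-0.73  0.4   1.66  0.    1.08 -2.31]
```

View pics/p6.png

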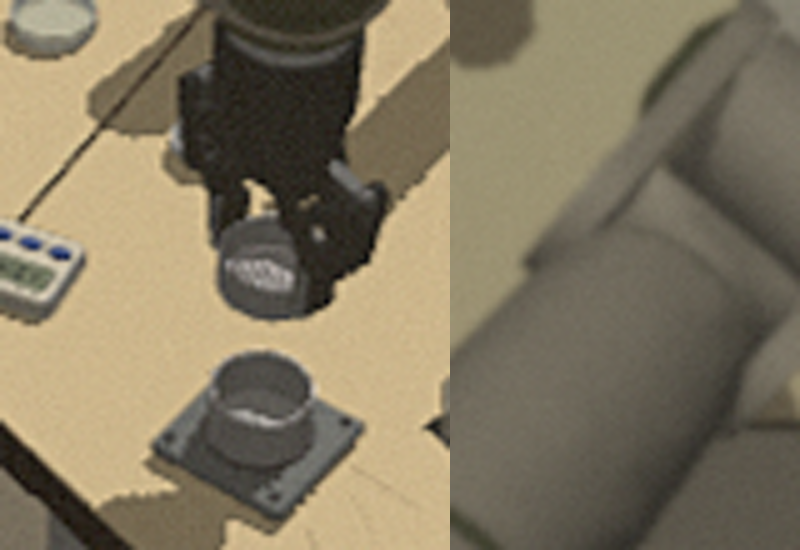

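```bash
python3 - <<'E'
from h import *
go((450.4,-253,24))
for p in[(451,-250.4,151),(451,-250.4,128),(450.4,-253,50),(450.4,-253,10)]:print(p,(w2pix("scene",p)-[310,170])*5)
E
```

```text
tool delta [77.  -2.5 -0.6] tcp [ 451.  -250.6  101. ] to level rotvec deg [ 0.1 -0.  -0. ]
(451, -250.4, 151) [269.52119371 247.92500589]
(451, -250.4, 128) [266.77376414 279.31259531]
(450.4, -253, 50) [260.18581416 383.83648   ]
(450.4, -253, 10) [255.8346962  433.00425174]
```

Sieve held level at (267,265), receiver rim at (262,388), which agrees with the arm pose to about 2 mm. Lowering slowly.

Request:
carry_out --pt "0.8 25 -3 -1 0 0 0" --pt "0.8 50 -3 -1 0 0 0" --pt "0.8 62 -3 -1 0 0 0" --pt "0.8 68 -3 -1 0 0 0" --pt "0.8 70 -3 -1 0 0 0"

```text
time_s: 8.05
eef_pos: [450.0, -254.6, 31.3]
ee_rot: [0.707, -0.0, 0.707, -0.0]
force: [-0.1, 0.2, -0.7]
grip_width: 0.689
```

Request:
carry_out --pt "0.8 1 0 0 0 0 0" --pt "0.8 2 0 0 0 0 0" --pt "0.8 3 0 0 0 0 0" --pt "0.8 4 0 0 0 0 0" --pt "0.8 4 0 0 0 0 0"

```text
time_s: 8.68
eef_pos: [449.7, -254.5, 27.0]
ee_rot: [0.707, 0.0, 0.707, -0.0]
force: [-0.6, 0.9, -1.8]
grip_width: 0.692
```

Request:
carry_out --pt "0.8 1 0 0 0 0 0" --pt "0.8 2 0 0 0 0 0" --pt "0.8 2.5 0 0 0 0 0" --pt "0.8 3 0 0 0 0 0" --pt "0.8 3 0 0 0 0 0"

```text
time_s: 9.3
eef_pos: [449.8, -254.1, 24.5]
ee_rot: [0.707, 0.0, 0.707, 0.0]
force: [-1.3, 4.5, 7.1]
grip_width: 0.686
```

Request:
carry_out --pt "0.8 0 1.5 0 0 0 0" --pt "0.8 0.5 1.5 0 0 0 0" --pt "0.8 1 1.5 0 0 0 0" --pt "0.8 1.5 1.5 0 0 0 0" --pt "0.8 1.5 1.5 0 0 0 0"

```text
time_s: 9.93
eef_pos: [449.7, -253.0, 23.6]
ee_rot: [0.707, 0.0, 0.707, -0.0]
force: [-5.4, 5.4, 15.2]
grip_width: 0.688
```

Request:
carry_out --pt "0.8 0 1 -1 0 0 0" --pt "0.8 0 1 -1 0 0 0" --pt "0.8 0.5 1 -1 0 0 0" --pt "0.8 1 1 -1 0 0 0" --pt "0.8 1 1 -1 0 0 0"

```text
time_s: 10.55
eef_pos: [449.8, -253.0, 23.6]
ee_rot: [0.708, -0.001, 0.706, -0.001]
force: [-2.6, 3.1, 20.2]
grip_width: 0.686
```

It has stopped at z 23.6, the expected seat height, while the force rises. That means seated, so I release.

Request:
carry_out --pt "0.8 -1.5 0 0 0 0 0" --pt "-1 -1.5 0 0 0 0 0" --pt "-1 -1.5 0 0 0 0 0" --pt "-1 -1.5 0 0 0 0 0" --pt "-1 -1.5 0 0 0 0 0"

```text
time_s: 11.18
eef_pos: [448.6, -252.0, 22.9]
ee_rot: [0.707, 0.0, 0.707, -0.0]
force: [0.1, 0.2, 0.3]
grip_width: 1.0
```

Request:
carry_out --pt "-1 -30 0 0 0 0 0" --pt "-1 -90 0 0 0 0 0" --pt "-1 -110 50 0 0 0 0" --pt "-1 -110 110 0 0 0 0" --pt "-1 -110 170 0 0 0 0"

```text
time_s: 11.8
eef_pos: [448.5, -80.4, 133.3]
ee_rot: [0.707, 0.0, 0.707, -0.0]
force: [0.4, -0.3, 0.2]
grip_width: 0.999
```

```bash
python3 - <<'E'
from h import *
go((449.6,131.7,110));print(ctrl.sense()["force"],ctrl.sense()["joints"].round(2))
a=crop(cap("scene"),335,215,55,70,7);b=crop(cap("top"),360,165,55,70,7)
cv2.imwrite("pics/p7.png",np.hstack([a,b]))
for d in(-30,0,30): print((w2pix("scene",(450.4,-253+d,74))-[335,215])*7,(w2pix("top",(450.4,-253+d,74))-[360,165])*7)
E
```

```text
tool delta [ 23.2 212.2   0.9] tcp [448.5 -80.4 133.3] to level rotvec deg [-0.1  0.   0. ]
[ 0.4452622  -0.34791224  0.20827186] [-0.44  0.23  1.8   0.    1.11 -2.01]
[244.31577671 223.36469457] [281.03892383 234.21018635]
[193.02647699 179.81134187] [209.22756606 235.46155595]
[143.03659426 137.36141556] [137.43020988 236.71268156]
```

View pics/p7.png

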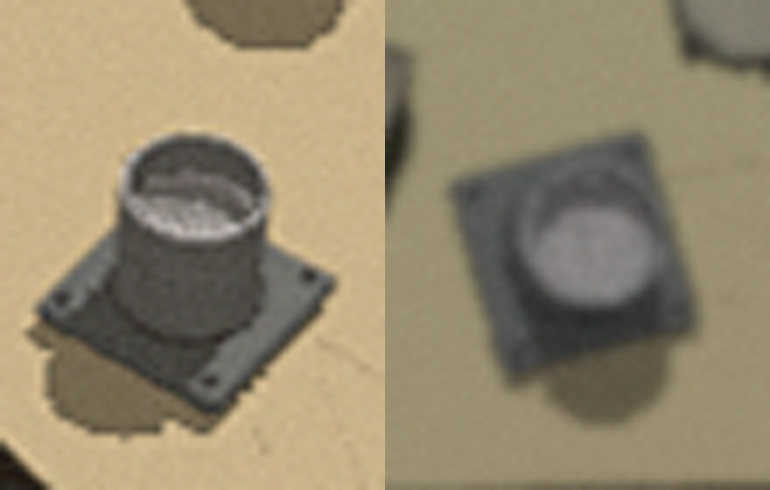

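The fine sieve sits flush in the receiver, with the rim centre at (194,187) in the left crop and the mesh disc level. Next is the medium sieve.

Request:
carry_out --pt "-1 0 58 0 0 0 0" --pt "-1 0 116 0 0 0 0" --pt "-1 20 170 1 0 0 0" --pt "-1 50 212 1 0 0 0" --pt "-1 80 212 1 0 0 0"

```text
time_s: 12.52
eef_pos: [449.8, 131.8, 52.1]
ee_rot: [0.707, -0.001, 0.707, 0.001]
force: [1.3, -0.1, 0.1]
grip_width: 0.997
```

Request:
carry_out --pt "-1 20 0 0 0 0 0" --pt "-1 40 0 0 0 0 0" --pt "-1 55 0 0 0 0 0" --pt "-1 65 0 0 0 0 0" --pt "-1 65 0 0 0 0 0"

```text
time_s: 13.15
eef_pos: [449.7, 129.8, -12.3]
ee_rot: [0.707, 0.0, 0.707, -0.0]
force: [0.5, 0.1, 0.4]
grip_width: 0.998
```

Request:
carry_out --pt "-1 0 2 0 0 0 0" --pt "0.8 0 2 0 0 0 0" --pt "0.8 0 2 0 0 0 0" --pt "0.8 0 2 0 0 0 0" --pt "0.8 0 2 0 0 0 0"

```text
time_s: 13.78
eef_pos: [450.2, 132.1, -11.1]
ee_rot: [0.708, 0.0, 0.707, -0.0]
force: [-1.9, 0.3, 8.4]
grip_width: 0.689
```

Request:
carry_out --pt "0.8 0 0 0 0 0 0" --pt "0.8 -30 0 0 0 0 0" --pt "0.8 -80 0 0 0 0 0" --pt "0.8 -130 0 0 0 0 0" --pt "0.8 -130 -50 0 0 0 0"

```text
time_s: 14.4
eef_pos: [451.6, 82.9, 121.5]
ee_rot: [0.71, -0.002, 0.704, 0.001]
force: [-0.5, -1.3, -2.6]
grip_width: 0.69
```

Request:
carry_out --pt "0.8 0 -60 0 0 0 0" --pt "0.8 0 -120 0 0 0 0" --pt "0.8 0 -180 0 0 0 0" --pt "0.8 0 -240 0 0 0 0" --pt "0.8 0 -300 -1 0 0 0"

```text
time_s: 15.02
eef_pos: [448.3, -220.0, 118.2]
ee_rot: [0.707, 0.0, 0.707, -0.0]
force: [1.5, 1.1, -1.3]
grip_width: 0.693
```

Request:
carry_out --pt "0.8 0 -36 0 0 0 0" --pt "0.8 25 -36 0 0 0 0" --pt "0.8 45 -36 0 0 0 0" --pt "0.8 55 -36 0 0 0 0" --pt "0.8 55 -36 0 0 0 0"

```text
time_s: 15.65
eef_pos: [448.6, -253.8, 62.8]
ee_rot: [0.707, 0.0, 0.707, 0.0]
force: [0.2, 0.8, -1.2]
grip_width: 0.695
```

Request:
carry_out --pt "0.8 0 1 1 0 0 0" --pt "0.8 1.5 1 1 0 0 0" --pt "0.8 3 1 1 0 0 0" --pt "0.8 4.5 1 1 0 0 0" --pt "0.8 5 1 1 0 0 0"

```text
time_s: 16.27
eef_pos: [449.6, -253.0, 57.9]
ee_rot: [0.707, 0.0, 0.707, -0.0]
force: [0.7, 0.1, -1.1]
grip_width: 0.686
```

Request:
carry_out --pt "0.8 1 0 0 0 0 0" --pt "0.8 1.5 0 0 0 0 0" --pt "0.8 2 0 0 0 0 0" --pt "0.8 2.5 0 0 0 0 0" --pt "0.8 2.5 0 0 0 0 0"

```text
time_s: 16.9
eef_pos: [449.7, -253.0, 55.5]
ee_rot: [0.707, 0.0, 0.707, -0.0]
force: [0.3, 0.6, -1.0]
grip_width: 0.691
```

Request:
carry_out --pt "0.8 0.5 0 0 0 0 0" --pt "0.8 1 0 0 0 0 0" --pt "0.8 1.5 0 0 0 0 0" --pt "0.8 2 0 0 0 0 0" --pt "0.8 2 0 0 0 0 0"

```text
time_s: 17.52
eef_pos: [449.8, -253.1, 54.8]
ee_rot: [0.707, -0.0, 0.707, -0.0]
force: [-4.0, 4.1, 13.4]
grip_width: 0.688
```

Request:
carry_out --pt "0.8 0 0.5 -0.5 0 0 0" --pt "0.8 0.5 1 -1 0 0 0" --pt "0.8 1 1 -1 0 0 0" --pt "0.8 1 1 -1 0 0 0" --pt "0.8 1 1 -1 0 0 0"

```text
time_s: 18.15
eef_pos: [449.9, -253.1, 54.7]
ee_rot: [0.708, -0.001, 0.706, -0.001]
force: [-1.3, 1.2, 16.5]
grip_width: 0.687
```

Request:
carry_out --pt "0.8 -2 0 0 0 0 0" --pt "-1 -2 0 0 0 0 0" --pt "-1 -2 0 0 0 0 0" --pt "-1 -2 0 0 0 0 0" --pt "-1 -2 0 0 0 0 0"

```text
time_s: 18.77
eef_pos: [448.6, -252.0, 54.4]
ee_rot: [0.707, 0.0, 0.707, -0.0]
force: [0.6, -0.5, 0.1]
grip_width: 1.003
```

Request:
carry_out --pt "-1 -30 0 0 0 0 0" --pt "-1 -80 0 0 0 0 0" --pt "-1 -100 50 0 0 0 0" --pt "-1 -100 110 0 0 0 0" --pt "-1 -100 170 0 0 0 0"

```text
time_s: 19.4
eef_pos: [448.5, -80.5, 154.8]
ee_rot: [0.707, 0.0, 0.707, -0.0]
force: [1.7, -0.0, -0.1]
grip_width: 1.001
```

```bash
python3 - <<'E'
from h import *
go((425.5,288.4,150));print(ctrl.sense()["force"],ctrl.sense()["joints"].round(2))
s=cap("scene");t=cap("top")
cv2.imwrite("pics/p8.png",np.hstack([crop(s,335,205,55,75,6),crop(t,360,160,55,75,6)]))
E
```

```text
tool delta [  4.7 368.8 -23.4] tcp [448.5 -80.5 154.8] to level rotvec deg [-0.1  0.   0. ]
[ 1.65240083 -0.03193777 -0.13994318] [-0.44  0.21  1.77  0.    1.16 -2.01]
```

View pics/p8.png

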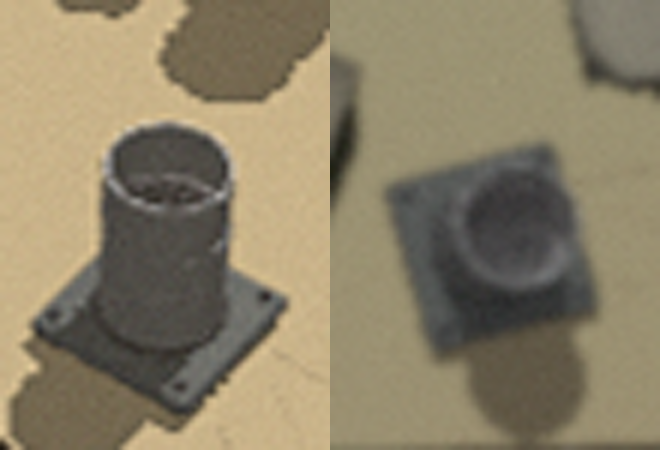

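The medium sieve is seated and the column is straight, with the rim at (168,168) in the left crop. Next is the coarse sieve.

Request:
carry_out --pt "-1 0 60 -4 0 0 0" --pt "-1 0 120 -8 0 0 0" --pt "-1 0 180 -12 0 0 0" --pt "-1 0 240 -15 0 0 0" --pt "-1 0 300 -19 0 0 0"

```text
time_s: 20.12
eef_pos: [429.9, 219.5, 154.6]
ee_rot: [0.707, 0.0, 0.707, -0.0]
force: [0.3, -1.8, -0.0]
grip_width: 1.001
```

Request:
carry_out --pt "-1 0 55 -3 0 0 0" --pt "-1 20 69 -4 0 0 0" --pt "-1 60 69 -4 0 0 0" --pt "-1 95 69 -4 0 0 0" --pt "-1 95 69 -4 0 0 0"

```text
time_s: 20.75
eef_pos: [424.9, 286.1, 57.7]
ee_rot: [0.706, -0.0, 0.709, -0.001]
force: [1.0, -0.4, 0.7]
grip_width: 1.002
```

Request:
carry_out --pt "-1 20 2 0 0 0 0" --pt "-1 40 2 0 0 0 0" --pt "-1 55 2 0 0 0 0" --pt "-1 64 2 0 0 0 0" --pt "-1 64 2 0 0 0 0"

```text
time_s: 21.38
eef_pos: [425.9, 288.9, -4.4]
ee_rot: [0.707, 0.0, 0.707, -0.0]
force: [0.2, -0.2, 0.2]
grip_width: 1.0
```

Request:
carry_out --pt "0.8 0 0 0 0 0 0" --pt "0.8 0 0 0 0 0 0" --pt "0.8 0 0 0 0 0 0" --pt "0.8 0 0 0 0 0 0" --pt "0.8 0 0 0 0 0 0"

```text
time_s: 22.0
eef_pos: [426.4, 289.2, -3.7]
ee_rot: [0.708, 0.0, 0.707, 0.0]
force: [0.2, 0.8, 6.2]
grip_width: 0.674
```

Request:
carry_out --pt "0.8 -20 0 0 0 0 0" --pt "0.8 -60 0 0 0 0 0" --pt "0.8 -110 0 0 0 0 0" --pt "0.8 -160 0 0 0 0 0" --pt "0.8 -160 -55 2 0 0 0"

```text
time_s: 22.62
eef_pos: [429.3, 235.4, 159.0]
ee_rot: [0.71, -0.001, 0.704, 0.002]
force: [1.6, -1.1, -2.3]
grip_width: 0.675
```

Request:
carry_out --pt "0.8 0 -60 2 0 0 0" --pt "0.8 0 -120 5 0 0 0" --pt "0.8 0 -180 8 0 0 0" --pt "0.8 0 -240 11 0 0 0" --pt "0.8 0 -300 14 0 0 0"

```text
time_s: 23.25
eef_pos: [441.4, -68.0, 155.7]
ee_rot: [0.707, 0.0, 0.707, -0.0]
force: [1.3, 0.0, -1.1]
grip_width: 0.676
```

Request:
carry_out --pt "0.8 0 -60 3 0 0 0" --pt "0.8 0 -120 5 0 0 0" --pt "0.8 0 -170 7 0 0 0" --pt "0.8 0 -187 7 0 0 0" --pt "0.8 0 -187 7 0 0 0"

```text
time_s: 23.88
eef_pos: [448.4, -253.0, 155.2]
ee_rot: [0.707, 0.001, 0.707, -0.0]
force: [-0.3, 0.2, -1.7]
grip_width: 0.677
```

```bash
python3 - <<'E'
from h import *
s=ctrl.sense(); go((449.8,-253,160)); print(s["force"],s["grip_width"])
p=s["eef_pos"]
for z in (4+8,4+52):
  for d in((0,0),(-24,18),(24,-18)):print((w2pix("scene",p+[d[0],d[1],z])-[315,150])*5)
cv2.imwrite("pics/p9.png",crop(cap("scene"),315,150,90,120,5))
E
```

```text
tool delta [-4.8  0.   1.4] tcp [ 448.4 -253.   155.2] to level rotvec deg [-0.1 -0.  -0. ]
[-0.29456996  0.23982137 -1.67915611] 0.6765879493016983
[246.17318266 330.05512124]
[189.2919903  330.48437388]
[302.98211817 329.62641388]
[251.70052419 266.93135556]
[193.54592559 267.32919937]
[309.77959198 266.53402846]
```

View pics/p9.png

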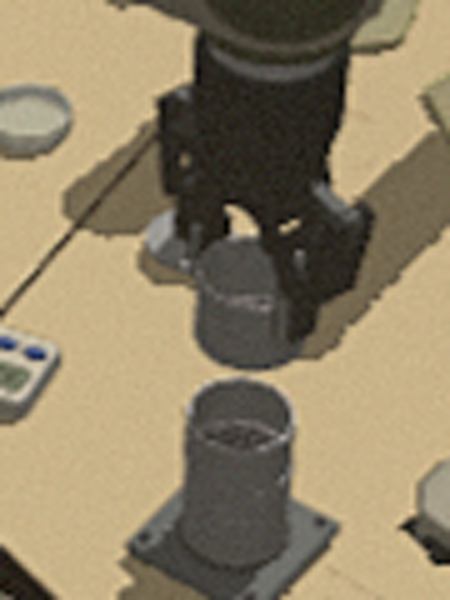

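The held coarse sieve is level with its centre near (249,300), and the stack's open rim is at (241,417) below. The small offset matches the height difference. Lowering.

Request:
carry_out --pt "0.8 15 0 1 0 0 0" --pt "0.8 30 0 1 0 0 0" --pt "0.8 42 0 1 0 0 0" --pt "0.8 48 0 1 0 0 0" --pt "0.8 51 0 1 0 0 0"

```text
time_s: 24.55
eef_pos: [449.7, -253.0, 104.2]
ee_rot: [0.707, 0.0, 0.707, -0.0]
force: [-0.9, -0.1, 0.1]
grip_width: 0.676
```

Request:
carry_out --pt "0.8 1 0 0.5 0 0 0" --pt "0.8 2 0 0.5 0 0 0" --pt "0.8 3.5 0 0.5 0 0 0" --pt "0.8 5 0 0.5 0 0 0" --pt "0.8 5 0 0.5 0 0 0"

```text
time_s: 25.18
eef_pos: [450.1, -253.0, 99.4]
ee_rot: [0.707, 0.0, 0.707, -0.0]
force: [-0.5, 0.7, -2.1]
grip_width: 0.68
```

Request:
carry_out --pt "0.8 0.5 0 0 0 0 0" --pt "0.8 1 0 0 0 0 0" --pt "0.8 1.5 0 0 0 0 0" --pt "0.8 2 0 0 0 0 0" --pt "0.8 2 0 0 0 0 0"

```text
time_s: 25.8
eef_pos: [450.2, -253.0, 97.5]
ee_rot: [0.707, 0.0, 0.707, -0.0]
force: [-0.1, 1.0, -1.1]
grip_width: 0.675
```

Request:
carry_out --pt "0.8 0.5 0 0 0 0 0" --pt "0.8 1 0 0 0 0 0" --pt "0.8 1.5 0 0 0 0 0" --pt "0.8 2 0 0 0 0 0" --pt "0.8 2 0 0 0 0 0"

```text
time_s: 26.42
eef_pos: [450.2, -253.0, 96.2]
ee_rot: [0.707, -0.0, 0.707, -0.0]
force: [-3.0, 2.4, 6.9]
grip_width: 0.674
```

Request:
carry_out --pt "0.8 0.5 0 0 0 0 0" --pt "0.8 1 0 0 0 0 0" --pt "0.8 1.2 0 0 0 0 0" --pt "0.8 1.2 0 0 0 0 0" --pt "0.8 1.2 0 0 0 0 0"

```text
time_s: 27.05
eef_pos: [450.5, -253.1, 96.0]
ee_rot: [0.707, -0.0, 0.707, -0.0]
force: [-4.7, 4.9, 17.1]
grip_width: 0.677
```

Request:
carry_out --pt "0.8 -2 0.5 -0.5 0 0 0" --pt "-1 -2 0.5 -0.5 0 0 0" --pt "-1 -2 0.5 -0.5 0 0 0" --pt "-1 -2 0.5 -0.5 0 0 0" --pt "-1 -2 0.5 -0.5 0 0 0"

```text
time_s: 27.68
eef_pos: [449.7, -252.5, 96.2]
ee_rot: [0.707, 0.0, 0.707, -0.0]
force: [0.5, -0.3, 1.2]
grip_width: 1.002
```

Request:
carry_out --pt "-1 -30 0 0 0 0 0" --pt "-1 -70 0 0 0 0 0" --pt "-1 -80 40 25 0 0 0" --pt "-1 -80 85 60 0 0 0" --pt "-1 -80 135 95 0 0 0"

```text
time_s: 28.3
eef_pos: [545.7, -116.4, 176.5]
ee_rot: [0.707, 0.0, 0.707, -0.001]
force: [0.2, -0.9, 0.5]
grip_width: 1.004
```

```bash
python3 - <<'E'
from h import *
go((602,-41,60))
s=cap("scene")
cv2.imwrite("pics/p10.png",np.hstack([crop(s,335,195,55,80,7)]))
E
```

```text
tool delta [116.5  75.5  56.2] tcp [ 545.7 -116.4  176.5] to level rotvec deg [-0.1  0.   0. ]
```

View pics/p10.png

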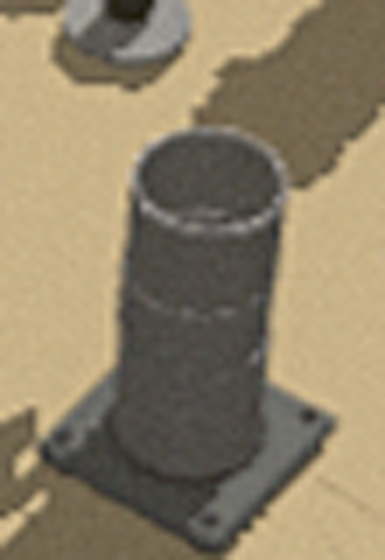

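The coarse sieve is seated, with its rim at (210,180) and the column straight. Next is the cover.

Request:
carry_out --pt "-1 0 40 30 0 0 0" --pt "-1 20 75 56 0 0 0" --pt "-1 60 75 56 0 0 0" --pt "-1 110 75 56 0 0 0" --pt "-1 125 75 56 0 0 0"

```text
time_s: 28.98
eef_pos: [599.2, -42.2, 48.6]
ee_rot: [0.705, 0.0, 0.709, 0.0]
force: [1.4, -0.4, 0.5]
grip_width: 1.001
```

Request:
carry_out --pt "-1 15 0 0 0 0 0" --pt "-1 30 0 0 0 0 0" --pt "-1 42 0 0 0 0 0" --pt "-1 50 0 0 0 0 0" --pt "-1 50 0 0 0 0 0"

```text
time_s: 29.6
eef_pos: [600.6, -42.6, 1.0]
ee_rot: [0.707, 0.0, 0.707, -0.0]
force: [-0.1, -1.4, 0.2]
grip_width: 1.003
```

Request:
carry_out --pt "0 4 1.5 1 0 0 0" --pt "0 4 1.5 1 0 0 0" --pt "0.4 4 1.5 1 0 0 0" --pt "0.8 4 1.5 1 0 0 0" --pt "0.8 4 1.5 1 0 0 0"

```text
time_s: 30.22
eef_pos: [601.9, -41.1, -2.4]
ee_rot: [0.707, 0.0, 0.707, -0.0]
force: [-0.4, -0.5, 2.5]
grip_width: 0.26
```

Request:
carry_out --pt "0.8 0 0 0 0 0 0" --pt "0.8 0 0 0 0 0 0" --pt "0.8 0 0 0 0 0 0" --pt "0.8 -5 0 0 0 0 0" --pt "0.8 -15 0 0 0 0 0"

```text
time_s: 30.85
eef_pos: [601.2, -41.0, 12.1]
ee_rot: [0.707, 0.0, 0.708, 0.0]
force: [0.7, -0.1, -1.3]
grip_width: 0.261
```

Request:
carry_out --pt "0.8 -40 0 0 0 0 0" --pt "0.8 -90 0 0 0 0 0" --pt "0.8 -140 0 0 0 0 0" --pt "0.8 -180 -20 -14 0 0 0" --pt "0.8 -180 -65 -46 0 0 0"

```text
time_s: 31.48
eef_pos: [556.8, -106.2, 195.9]
ee_rot: [0.709, -0.002, 0.705, 0.0]
force: [1.0, -1.5, -1.0]
grip_width: 0.264
```

Request:
carry_out --pt "0.8 0 -45 -33 0 0 0" --pt "0.8 0 -90 -66 0 0 0" --pt "0.8 0 -130 -94 0 0 0" --pt "0.8 0 -147 -105 0 0 0" --pt "0.8 0 -147 -105 0 0 0"

```text
time_s: 32.1
eef_pos: [450.0, -253.9, 192.7]
ee_rot: [0.707, 0.001, 0.707, -0.001]
force: [0.1, -0.1, -1.5]
grip_width: 0.264
```

```bash
python3 - <<'E'
from h import *
s=ctrl.sense(); go((449.8,-253,150)); print(s["force"],s["grip_width"])
p=s["eef_pos"]
im=cap("scene"); cv2.imwrite("pics/p11.png",crop(im,315,130,90,120,5))
print((w2pix("scene",p+[0,0,2.5+13])-[315,130])*5,(w2pix("scene",(449.8,-253,152))-[315,130])*5)
# edges of bright lid / stack by row (grey level profile)
E
```

```text
tool delta [42.7  0.9 -0.2] tcp [ 450.  -253.9  192.7] to level rotvec deg [-0.1  0.   0. ]
[ 0.07802887 -0.08700469 -1.54425085] 0.2636566452485816
[254.79484126 370.98914104] [246.21609261 450.12164485]
```

Request:
carry_out --pt "0.8 15 1 0 0 0 0" --pt "0.8 28 1 0 0 0 0" --pt "0.8 38 1 0 0 0 0" --pt "0.8 42 1 0 0 0 0" --pt "0.8 43 1 0 0 0 0"

```text
time_s: 32.78
eef_pos: [450.7, -252.0, 149.2]
ee_rot: [0.707, 0.0, 0.707, -0.0]
force: [-0.2, -0.6, 0.2]
grip_width: 0.265
```

Request:
carry_out --pt "0.8 1 0 0 0 0 0" --pt "0.8 2 0 0 0 0 0" --pt "0.8 3 0 0 0 0 0" --pt "0.8 4 0 0 0 0 0" --pt "0.8 4 0 0 0 0 0"

```text
time_s: 33.4
eef_pos: [450.7, -252.0, 145.3]
ee_rot: [0.707, 0.0, 0.707, -0.0]
force: [-0.3, -0.3, -1.6]
grip_width: 0.265
```

Request:
carry_out --pt "0.8 0.5 0 0 0 0 0" --pt "0.8 1 0 0 0 0 0" --pt "0.8 1.5 0 0 0 0 0" --pt "0.8 2 0 0 0 0 0" --pt "0.8 2 0 0 0 0 0"

```text
time_s: 34.02
eef_pos: [450.7, -252.0, 143.3]
ee_rot: [0.707, 0.0, 0.707, -0.0]
force: [-0.2, 0.2, -0.5]
grip_width: 0.262
```

Request:
carry_out --pt "0.8 0.5 -0.7 -0.7 0 0 0" --pt "0.8 1 -0.7 -0.7 0 0 0" --pt "0.8 1.5 -0.7 -0.7 0 0 0" --pt "0.8 2 -0.7 -0.7 0 0 0" --pt "0.8 2 -0.7 -0.7 0 0 0"

```text
time_s: 34.65
eef_pos: [450.1, -252.8, 141.5]
ee_rot: [0.707, -0.0, 0.707, -0.0]
force: [-0.5, -0.8, 1.4]
grip_width: 0.263
```

Request:
carry_out --pt "0.8 0.3 0 0 0 0 0" --pt "0.8 0.6 0 0 0 0 0" --pt "0.8 0.9 0 0 0 0 0" --pt "0.8 1.2 0 0 0 0 0" --pt "0.8 1.2 0 0 0 0 0"

```text
time_s: 35.28
eef_pos: [450.4, -253.0, 141.3]
ee_rot: [0.708, -0.0, 0.707, -0.001]
force: [-0.4, 0.7, 10.1]
grip_width: 0.267
```

Firm stop at 141.3 (141.5 expected). I release, back off and take the last look.

Request:
carry_out --pt "0.8 -1 0 0 0 0 0" --pt "-1 -1 0 0 0 0 0" --pt "-1 -1 0 0 0 0 0" --pt "-1 -1 0 0 0 0 0" --pt "-1 -1 0 0 0 0 0"

```text
time_s: 35.9
eef_pos: [449.9, -252.7, 141.0]
ee_rot: [0.707, 0.0, 0.707, -0.0]
force: [0.1, -0.5, -1.1]
grip_width: 0.999
```

Request:
carry_out --pt "-1 -30 0 0 0 0 0" --pt "-1 -80 0 0 0 0 0" --pt "-1 -90 50 -20 0 0 0" --pt "-1 -90 110 -40 0 0 0" --pt "-1 -90 170 -60 0 0 0"

```text
time_s: 36.52
eef_pos: [389.6, -82.6, 231.1]
ee_rot: [0.707, 0.0, 0.707, -0.0]
force: [1.1, 0.3, -0.3]
grip_width: 0.996
```

Request:
carry_out --pt "-1 0 30 0 0 0 0" --pt "-1 0 30 0 0 0 0" --pt "-1 0 30 0 0 0 0" --pt "-1 0 30 0 0 0 0" --pt "-1 0 30 0 0 0 0"

```text
time_s: 37.15
eef_pos: [390.6, -54.7, 231.0]
ee_rot: [0.707, 0.001, 0.707, -0.0]
force: [-0.1, 0.2, 0.5]
grip_width: 1.004
```

```bash
python3 - <<'E'
from h import *
s=cap("scene");t=cap("top")
cv2.imwrite("pics/p12.png",np.hstack([crop(s,290,175,110,125,4.8),crop(t,355,155,50,125,4.8)]))
E
```

```text
(no output)
```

View pics/p12.png

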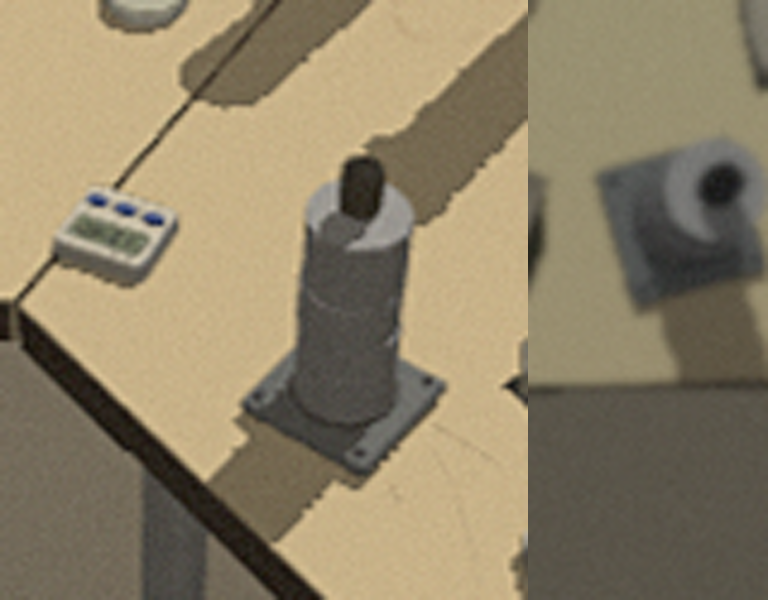

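The stack stands straight on its plinth at (345,300), with the lid level and the knob upright at (362,185). The timer hasn't moved and the gripper is clear.

```bash
python3 -c "
from rig import order
print(order.finish_job())"
```

```text
the job is handed in; nothing more can be done
None
```

The sieve stack is built on the receiver pan in the order you asked: fine, medium, coarse, then the cover. I handed the job in at about 37 s of the 106 s allowed.

- **Seating:** each piece stopped firmly within about 0.5 mm of its expected seated height. The largest force I read while pressing down was about 20 N.
- **Last check:** the final picture shows the column straight, the lid level, the knob upright and the gripper well clear.
- **Bystanders:** the timer is where it was. The dish, the tin and the purple look-alikes were never approached. I did not re-measure any of them at the end; the dish is only partly in the last crop, and the tin and look-alikes are outside it.
- **What disagreed:** the fingertips sit about 20 mm further back than the interface text says: about 35 mm behind the reported TCP when open, about 25 mm when nearly shut. My first closing on the fine sieve therefore shut above its rim without disturbing it, and I allowed for the offset from then on. The two cameras also differed by 2 to 7 mm, so I used their averages, and those fitted.

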